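Set the bearing cap of the proof-press roller

TASK

One of the two knurled caps on the proof press's roller stand is still wound up off its bearing pedestal: screw it down clockwise until it bottoms out, then back it off a quarter turn to give the bearing its running clearance. Finish while still holding that cap firmly between the fingers so that it cannot creep, and do not let go. The other cap is already home and stays as it is, and the ink tin, tape roll and composing stick nearby are to be left alone.

Things in the scene. Friction and masses are not known exactly. Their poses are not given: they have to be found in the camera images.
- cap_a: the cap to set: the one that starts wound up, 7 to 10 mm of bare stud showing below it; knurled steel screw cap, upright cylinder 44 mm diameter, 40 mm high, a dark index line on its flat top along its own +x; origin at the centre of its underside, z up the screw axis. Bottomed out, its underside is 88 mm above the bench
- cap_a_turn (a joint): turn of the cap to set, rad: 0 bottomed out (firm stop), growing as it is unscrewed (anticlockwise from above); starts at 2.8 to 4.2. Right-hand thread, quick 15 mm per turn (rises 2.39 mm per rad), drags with about 0.08 N m, stays where it is left; ends at 6.28 and does not come off
- cap_a_grip (a point): point on the axis of the cap to set, 23 mm above its underside: the height to grip it, fingers straight down (fingertips 19 mm below this point clear the pedestal's top by 4 mm when the cap is home)
- cap_b: the other cap, home on the other pedestal 220 mm away, to be left alone; knurled steel screw cap, upright cylinder 44 mm diameter, 40 mm high, a dark index line on its flat top along its own +x; origin at the centre of its underside, z up the screw axis
- cap_b_turn (a joint): turn of the other cap, rad, same sense, starts at 0 (home)
- stand: fixed roller stand: green foot plate 150 x 310 x 18 mm, origin at the centre of its underside, y along its black roller (52 mm diameter, 150 mm long, top 82 mm above the bench). 110 mm from the centre at each end along y, a green pedestal 52 x 46 mm, top 88 mm above the bench, has a 22 mm upright stud with a cap. Which end has the wound-up cap varies
- ink_tin: bystander: aluminium ink tin, 74 mm diameter, 66 mm high, origin at the centre of its underside
- tape_roll: bystander: cardboard roll of tape lying flat, 90 mm diameter, 25 mm high, origin at the centre of its underside
- composing_stick: bystander: steel typesetter's composing stick lying flat, 50 x 160 mm (long along y), 23 mm high, origin at the centre of its underside

How it is judged:
On the way, in this order (a step that is already met when the one before it is completed fails the run):
1. the wound-up cap is screwed down until it bottoms out (value of joint cap_a_turn below 0.08 rad), for 0.1 s.
2. the cap is backed off a quarter turn (value of joint cap_a_turn between 1.3 and 1.84 rad), for 0.2 s.
At the end, for the whole second after the job is handed in: the cap stands a quarter turn from its bottom stop (1.30 to 1.84 rad, about 15 degrees either way), still, held between the fingers (finger force on it over 3 N, the point between the fingers within 15 mm of the cap's axis); the other cap is within 0.15 rad of home (all of step 2 and velocity of joint cap_a_turn between -0.1 and 0.1 rad/s and contact force between the fingers and cap_a above 3 N and horizontal distance between the grasp point and cap_a_grip below 0.015 m and value of joint cap_b_turn below 0.15 rad); the arm keeps its last pose, push and grip.
It fails at once if the other cap is turned (value of joint cap_b_turn above 0.25 rad).
It fails at once if the ink tin is disturbed (distance of ink_tin from where it was at the start of the episode above 0.02 m).
It fails at once if the tape roll is disturbed (distance of tape_roll from where it was at the start of the episode above 0.02 m).
It fails at once if the composing stick is disturbed (distance of composing_stick from where it was at the start of the episode above 0.02 m).
It also fails if it takes over 58 s, if anything falls off the work surface, if the arm or the gripper's body presses on something with over 40 N, if the wrist force passes 120 N, or if a joint passes its speed limit or range.

ROBOT

A 6-joint arm with a two-finger parallel gripper is mounted at the origin on the work surface. World frame = base frame: x ahead of the robot, y to its left, z up, the work surface at z = 0. Lengths are in m, angles in rad, forces in N, time in s.
With the tool pointing down it reaches from about 0.375 to 0.9 m from the base axis. Payload 3.1 kg.
Tool frame: the origin (TCP) lies at the centre of the arm's flange, where the gripper is bolted on; the fingertips stand 173 mm ahead of it and the grasp point (between the pads) lies 155 mm ahead of it; z points along the fingers, y is the line along which they close (so a half turn about z gives the same grasp; the last joint's range is limited). The gripper opens to 85 mm and grips with 20 to 120 N. Pads are 22 mm wide; open, the fingers measure 114 mm over their backs; the gripper's body (76 mm by 85 mm) begins 54 mm behind the grasp point. The pads swing forward as they close: fully open they stand 13 mm farther back than shut.
Start: joints at [-1.442, 0.527, 1.433, -0, 1.181, -0.178], TCP at [0.189, -0.596, 0.405] pointing down, gripper open.
Joint ranges: [-3.08, 3.08], [-0.75, 2.2], [0.22, 2.44], [-1.43, 4.57], [0, 2.65], [-2.85, 2.85]. Speed limits (rad/s): [2.79, 2.79, 3.14, 3.14, 3.14, 3.14].

INTERFACE

Orientations are given as a unit quaternion [x, y, z, w].
In Python, from station import * gives the robot as it stands.
- The arm moves only by the shell command python3 -m jog 'ROWS' [OPENING] [FORCE]. ROWS is a JSON object of lists of equal length, an entry for each row: "linear": the shift along the world's x, y, z in mm, a list of three; "turn": the turn about the world's z in units of 5 degrees (1.0 is 5 degrees). A call has 1 to 12 rows; each row shifts and turns the commanded pose from where the row before left it; what a row does not reach is not made up. A row lasts 1/8 s, in which the tool goes at most 62.5 mm and 10.7 degrees, less where a joint would pass 70% of its speed; a pose out of reach is approached as far as the arm can. A call is refused whole if a number of a shift passes 62.5 or a number of a turn 1, either way. A call with a gripper value outside its range is refused whole. OPENING is the opening, from 0 (shut) to 1 (fully open), set as the call begins (- or left out, the last holds). The fingers move at their own pace and stop on an object; FORCE is the grip in N (left out, the last holds). Time passes only in rows, so rows that do not move let the fingers close. It gives the time, the measured TCP pose, the force, the opening and the grip force at its end, in the units of the state.
- sense(): the state, without advancing time (a new reading comes with each control period).
- snapshot(name): name is "scene" or "side" or "wrist"; returns the picture (420x560x3 uint8, red, green, blue); there is no depth.
- get_calibration(name): a dict with "fx", "fy", "cx", "cy" (pixels), "world_to_cam" (4x4, takes a point from world to camera coordinates). Camera axes: x right, y down, z forward; pixel columns grow to the right and rows downward; lengths in m; the calibration is good to about 2 mm. The wrist camera is an equidistant fisheye: a pixel r from the principal point sees the ray r / f radians off the axis. A picture is of the moment at which its call begins: read the wrist's pose just before it. get_calibration takes no time and is no camera call; for the wrist camera it gives the pose at the moment of the call.
- sign_off(): hands the job in; it is judged then, once.
The state is a dict: "t": time; "q": joint angles; "qd": joint speeds; "tau": joint torques, N m; "tcp_pos": TCP position; "tool_rot": TCP orientation; "force": force on the tool from outside, world axes, zero at the start; "ft_torque": the same for the moment, N m; "finger_gap": opening from 0.0 (shut) to 1.0 (fully open); "gripper_force": force on a finger pad.
Only numpy, scipy, OpenCV 4.12 (cv2) and the standard library are available. Lean on these libraries where they do the work, as an engineer would, in place of code of your own. Each camera call takes 0.05 s, during which the arm holds its last target. There are 200 camera calls.

## Working session

There is one attempt and no reset: what is moved stays moved. The work goes in short steps, Python scripts to look and compute and a shell command to move; the robot and the scene stay as the last step left them, time stands still between calls to the robot, and variables do not carry over. Pictures are saved under pics/ and viewed, at most 10 in all, crops included, and the job is handed in when it is done.

```bash
mkdir -p pics
python3 - <<'E'
from station import *
import cv2,numpy as np
a=snapshot("scene");b=snapshot("side")
cv2.imwrite("pics/s.png",a[...,::-1]);cv2.imwrite("pics/d.png",b[...,::-1])
for n in("scene","side"):
  c=get_calibration(n);print(n,c["fx"],c["cx"],c["cy"],np.round(c["world_to_cam"],3).tolist())
print(sense())
E
```

```text
scene 401.6521966863293 277.5417439978709 212.10107992521054 [[-0.324, 0.946, -0.01, 0.155], [0.79, 0.265, -0.553, -0.39], [-0.521, -0.187, -0.833, 1.088], [0.0, 0.0, 0.0, 1.0]]
side 430.68364161461875 274.87112571830136 205.32108946373634 [[-0.961, -0.275, 0.004, 0.562], [-0.219, 0.758, -0.615, 0.168], [0.166, -0.592, -0.789, 0.856], [0.0, 0.0, 0.0, 1.0]]
{'t': 0.1, 'q': array([-1.44249914e+00,  5.28378782e-01,  1.43376214e+00,  1.69028115e-05,
        1.18138976e+00, -1.78472858e-01]), 'qd': array([ 0.00010211, -0.00401536, -0.00304558,  0.00154368, -0.00046012,
        0.00061111]), 'tau': array([-2.58423788e-04, -4.43306029e+01, -1.78585982e+01, -2.45389601e-04,
        3.86364263e-03, -4.81742006e-06]), 'tcp_pos': array([ 0.18874499, -0.59550196,  0.40383154]), 'tool_rot': array([ 9.88259590e-01,  1.52781034e-01,  3.21210122e-05, -9.68512415e-04]), 'force': array([0.39097775, 0.08079686, 0.31304108]), 'ft_torque': array([ 0.02953247, -0.02767234,  0.03879264]), 'gripper_force': 0.0, 'finger_gap': 1.0018574939103861}
```

View pics/s.png

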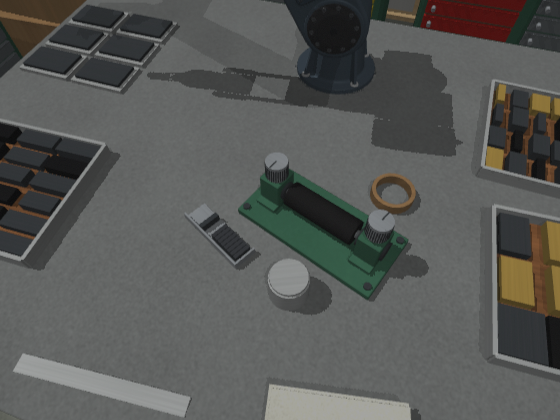

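View pics/d.png

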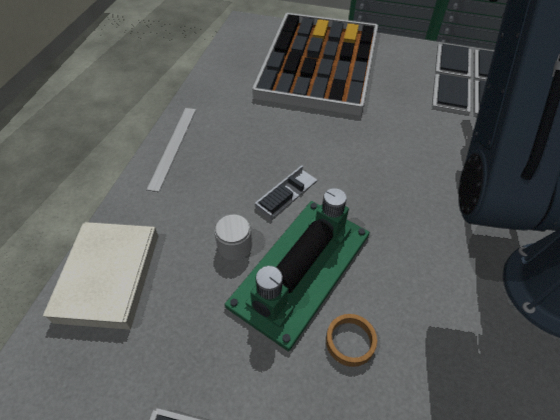

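The scene view shows the two caps, tops near (276,160) and (381,221). In the side view they are near (335,197) and (269,278). The tin is at (289,280), the tape at (393,193) and the composing stick at (220,235) in the scene view.

```bash
cat > h.py <<'E'
from station import *
import cv2,numpy as np
def ray(n,u,v):
    c=get_calibration(n);M=np.array(c["world_to_cam"]);R=M[:3,:3]
    d=R.T@np.array([(u-c["cx"])/c["fx"],(v-c["cy"])/c["fy"],1]);return -R.T@M[:3,3],d/np.linalg.norm(d)
def plane(n,u,v,z):
    o,d=ray(n,u,v);return o+d*(z-o[2])/d[2]
def tri(p,q):
    (o1,a),(o2,b)=ray("scene",*p),ray("side",*q)
    s=np.linalg.lstsq(np.c_[a,-b],o2-o1,rcond=None)[0]
    x,y=o1+s[0]*a,o2+s[1]*b;return (x+y)/2,np.linalg.norm(x-y)
E
python3 - <<'E'
from h import *
a=cv2.imread("pics/s.png");b=cv2.imread("pics/d.png")
out=[]
for im,(u,v) in((a,(276,160)),(b,(335,197)),(a,(381,221)),(b,(269,278))):
    c=im[v-25:v+35,u-30:u+30];out.append(cv2.resize(c,(390,290) if 0 else (300,300),interpolation=cv2.INTER_CUBIC))
    print(im[v-10:v+22:2,u-4].mean(1).astype(int))
cv2.imwrite("pics/c.png",np.vstack([np.hstack(out[:2]),np.hstack(out[2:])]))
for p,q in(((276,160),(335,197)),((381,221),(269,278))): print(tri(p,q))
E
```

```text
[102 106 127 128 126 126 125  65 110 128  69  59  63  63  54  55]
[110 168 167 141 157 172 176 177 173  66  44  56  51  43  44  42]
[126 125 128 127 129 129 127 129 128 128  72  46  34  61  52  31]
[172 172 170 170 166 167 163 164 160 159  93  49  47  45  31  36]
(array([ 0.46428625, -0.00574132,  0.12700865]), np.float64(0.001536637527966207))
(array([0.53710802, 0.20194321, 0.13129447]), np.float64(0.00014158258714301852))
```

View pics/c.png

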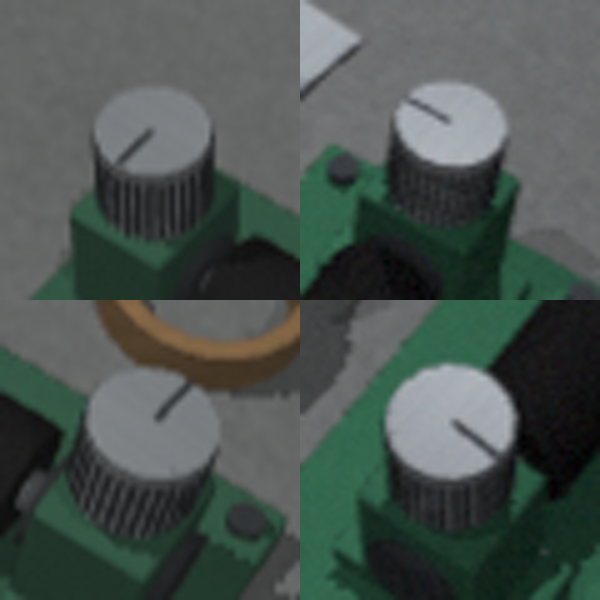

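Run:
```python
from h import *
C=[((276.2,160.8),(334.8,196.6),(269.4,167.4)),((381.4,220.6),(269.2,277.2),(388.8,212.4))]
P=[]
for p,q,e in C:
    x,err=tri(p,q);P.append(x);l=plane("scene",*e,x[2])-plane("scene",*p,x[2])
    print(x,err,"line deg",np.degrees(np.arctan2(l[1],l[0])),np.linalg.norm(l))
    for z in(.128,.136):print(z,plane("scene",*p,z),plane("side",*q,z))
d=P[1]-P[0];print(np.linalg.norm(d[:2]),np.degrees(np.arctan2(d[1],d[0])))
for n,p,z in(("scene",(289,270),.066),("scene",(393,190),.025),("scene",(220,235),.02)):print(plane(n,*p,z))
```

```text
[ 0.46522047 -0.00553384  0.12704121] 0.00027086021024264593 line deg -19.34559996013028 0.01997867715626379
0.128 [ 0.46612209 -0.00513413  0.128     ] [ 0.46511902 -0.00489448  0.128     ]
0.136 [ 0.47263308 -0.00277882  0.136     ] [0.46473665 0.00176173 0.136     ]
[0.5371341  0.20190025 0.1332856 ] 0.0011222907721417988 line deg 156.69502528812058 0.02168776194450991
0.128 [0.53389417 0.20271586 0.128     ] [0.53770383 0.19863289 0.128     ]
0.136 [0.53944395 0.20212324 0.136     ] [0.53642549 0.20277681 0.136     ]
0.21954605537832164 70.8794983524574
[0.6399273  0.07710938 0.066     ]
[0.38080108 0.21881921 0.025     ]
[ 0.59105424 -0.07876419  0.02      ]
```

Cap_b's line lies along the stand's x axis, so that cap is home. The raised cap is at (0.537, 0.202), turned about 3.07 rad. I'll travel there while turning anticlockwise to gain wrist range.

```bash
python3 -m jog '{"linear":[[20,20,0],[20,20,0],[20,20,0],[20,20,0],[20,20,0],[20,20,0],[20,20,0],[20,20,0],[20,20,0],[20,20,0],[20,20,0],[20,20,0]],"turn":[1,1,1,1,1,1,1,1,1,1,1,1]}' 1
python3 -c "
from station import *
print(sense()['q'])"
```

```text
t: 1.6
tcp_pos: [0.4293, -0.3549, 0.4043]
tool_rot: [0.779, 0.628, -0.0, -0.0]
force: [0.2, 0.7, 0.9]
finger_gap: 1.0
gripper_force: 0.0
[-8.91501503e-01  4.36667594e-01  1.60513702e+00 -1.61787629e-05
  1.10077852e+00 -6.77588510e-01]
```

```bash
python3 -m jog '{"linear":[[9,30,0],[9,30,0],[9,30,0],[9,30,0],[9,30,0],[9,30,0],[9,30,0],[9,30,0],[9,30,0],[9,30,0],[9,30,0],[9,30,0]],"turn":[1,1,1,1,1,1,1,1,1,1,1,1]}'
python3 -m jog '{"linear":[[0,25,-5],[0,25,-5],[0,25,-5],[0,25,-5],[0,25,-5],[0,25,-5],[0,25,-5],[0,22,-5],[0,0,0],[0,0,0]],"turn":[1,1,1,1,1,1,1,1,0,0]}'
python3 - <<'E'
from h import *
print(sense()['q'])
c=get_calibration("wrist");im=snapshot("wrist");cv2.imwrite("pics/w1.png",im[...,::-1])
print({k:c[k] for k in("fx","cx","cy")},np.round(c["world_to_cam"],3).tolist())
M=np.array(c["world_to_cam"]);p=M[:3,:3]@[.537,.202,.135]+M[:3,3]
r=np.hypot(*p[:2]);k=c["fx"]*np.arctan2(r,p[2])/r;print("expect",c["cx"]+k*p[0],c["cy"]+k*p[1])
E
```

```text
t: 3.1
tcp_pos: [0.5368, 0.0052, 0.4043]
tool_rot: [0.36, 0.933, -0.0, -0.0]
force: [-0.1, 0.5, 0.3]
finger_gap: 1.004
gripper_force: 0.0
t: 4.35
tcp_pos: [0.5367, 0.2008, 0.3646]
tool_rot: [0.022, 1.0, -0.0, -0.0]
force: [0.2, -0.5, -0.5]
finger_gap: 1.001
gripper_force: 0.0
[ 1.63169416e-01  5.07833433e-01  1.60616077e+00 -5.55154317e-04
  1.02821492e+00 -1.36410641e+00]
{'fx': 325.19226210127806, 'cx': 276.6093869270957, 'cy': 209.95799740200013} [[0.043, 0.999, -0.002, -0.222], [0.965, -0.041, 0.258, -0.533], [0.257, -0.013, -0.966, 0.204], [0.0, 0.0, 0.0, 1.0]]
expect 279.9403636848907 228.57454681821523
```

View pics/w1.png

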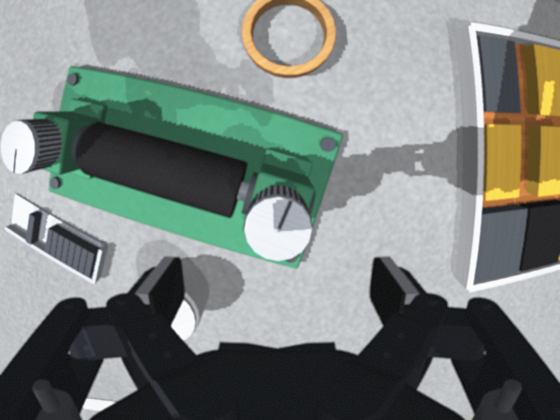

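The wrist view shows the cap top as a white disc near (278,227), within 2 px of the predicted spot, with the index line pointing up. I'll refine it with a contour fit.

Run:
```python
from h import *
im=cv2.imread("pics/w1.png");g=im.min(2);m=(g>175).astype(np.uint8);m[:180]=0;m[270:]=0;m[:,:230]=0;m[:,325:]=0
cs,_=cv2.findContours(m,0,2);k=max(cs,key=cv2.contourArea);h=cv2.convexHull(k);e=cv2.fitEllipse(h);print(e,cv2.contourArea(k))
c=get_calibration("wrist");M=np.array(c["world_to_cam"])
for u,v in(e[0],):
    a=np.array([u-c["cx"],v-c["cy"]]);r=np.hypot(*a);t=r/c["fx"]
    d=M[:3,:3].T@np.r_[a/r*np.sin(t),np.cos(t)];o=-M[:3,:3].T@M[:3,3];print(o+d*(.1353-o[2])/d[2])
s=sense();print(s["tcp_pos"])
```

```text
((277.5876159667969, 228.53182983398438), (63.0219612121582, 66.70996856689453), 93.69986724853516) 2286.5
[0.53704173 0.20026847 0.1353    ]
[0.53682451 0.20053489 0.36471907]
```

```bash
python3 -m jog '{"linear":[[0,0,-25],[0,0,-25],[0,0,-20],[0,0,-15],[0,0,-6],[0,0,0],[0,0,0]],"turn":[0,0,0,0,0,0,0]}' 1
python3 -m jog '{"linear":[[0,0,0],[0,0,0],[0,0,0],[0,0,0],[0,0,0],[0,0,0],[0,0,0],[0,0,0]],"turn":[0,0,0,0,0,0,0,0]}' 0 50
```

```text
t: 5.28
tcp_pos: [0.5371, 0.2012, 0.2744]
tool_rot: [0.021, 1.0, 0.0, 0.001]
force: [-0.4, -0.3, 0.9]
finger_gap: 1.0
gripper_force: 0.0
t: 6.28
tcp_pos: [0.5368, 0.2015, 0.2743]
tool_rot: [0.021, 1.0, 0.0, 0.0]
force: [-2.0, 1.8, 5.6]
finger_gap: 0.503
gripper_force: 50.4
```

```bash
python3 -m jog '{"linear":[[0,0,-0.2],[0,0,-0.2],[0,0,-0.2],[0,0,-0.2],[0,0,-0.2],[0,0,-0.2],[0,0,-0.2],[0,0,-0.2],[0,0,-0.2],[0,0,-0.2],[0,0,-0.2],[0,0,-0.3]],"turn":[-1,-1,-1,-1,-1,-1,-1,-1,-1,-1,-1,-1]}'
python3 -c "
from station import *
s=sense();print(s['q'],s['ft_torque'])"
```

```text
t: 7.78
tcp_pos: [0.537, 0.2019, 0.2718]
tool_rot: [0.519, 0.855, 0.001, 0.0]
force: [-0.5, 3.3, 5.8]
finger_gap: 0.504
gripper_force: 50.4
[ 1.64606402e-01  6.42856051e-01  1.67421023e+00  1.39453045e-03
  8.22830000e-01 -3.14964808e-01] [0.43803547 0.20936822 0.04626955]
```

```bash
python3 -m jog '{"linear":[[0,0,-0.2],[0,0,-0.2],[0,0,-0.2],[0,0,-0.2],[0,0,-0.2],[0,0,-0.2],[0,0,-0.2],[0,0,-0.2],[0,0,-0.2],[0,0,-0.2],[0,0,-0.2],[0,0,-0.3]],"turn":[-1,-1,-1,-1,-1,-1,-1,-1,-1,-1,-1,-1]}'
python3 -m jog '{"linear":[[0,0,-0.2],[0,0,-0.2],[0,0,-0.2],[0,0,-0.2],[0,0,-0.2],[0,0,-0.2],[0,0,-0.2],[0,0,-0.2],[0,0,-0.2]],"turn":[-1,-1,-1,-1,-1,-1,-1,-1,-1]}'
python3 - <<'E'
from h import *
s=sense();print(s['q'],s['ft_torque'])
im=np.hstack([snapshot("scene")[170:290,320:440],snapshot("side")[220:340,210:330]])
cv2.imwrite("pics/t1.png",cv2.resize(im,(800,400),interpolation=2)[...,::-1])
E
```

```text
t: 9.28
tcp_pos: [0.5375, 0.2018, 0.2693]
tool_rot: [0.877, 0.48, 0.002, 0.0]
force: [0.2, 2.9, 4.1]
finger_gap: 0.507
gripper_force: 50.3
t: 10.4
tcp_pos: [0.5377, 0.2015, 0.2674]
tool_rot: [0.994, 0.108, 0.002, -0.0]
force: [1.3, 1.8, 3.1]
finger_gap: 0.497
gripper_force: 50.3
[1.64045388e-01 6.50070305e-01 1.67578709e+00 3.19510357e-04
 8.12306251e-01 1.51758945e+00] [ 0.26470943 -0.12172714  0.06375577]
```

View pics/t1.png

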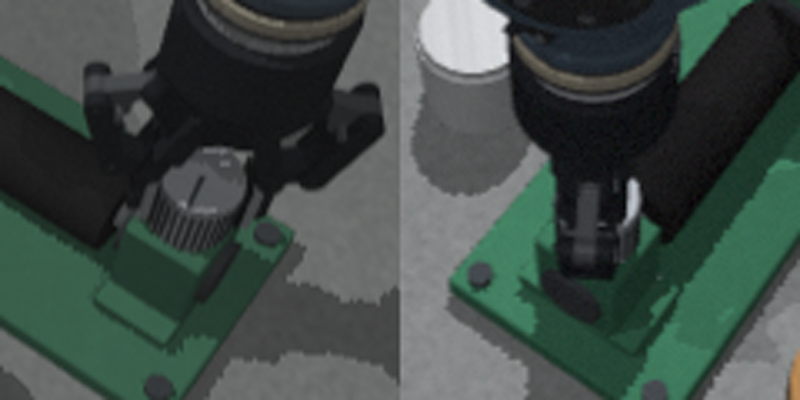

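The scene crop shows the held cap with its index line pointing down and left, at about (197,190). The cap has followed the tool and should have about 11° left. I'll go on in small steps and watch the moment.

```bash
S='from station import *
s=sense();print(s["q"][5],s["ft_torque"])'
python3 -m jog '{"linear":[[0,0,-0.2],[0,0,-0.1]],"turn":[-1,-0.6]}' | grep -E "t:|force"; python3 -c "$S"
python3 -m jog '{"linear":[[0,0,-0.1],[0,0,0]],"turn":[-0.6,0]}'| grep -E "tool|force"; python3 -c "$S"
python3 -m jog '{"linear":[[0,0,-0.1],[0,0,0]],"turn":[-0.6,0]}'| grep -E "tool|force"; python3 -c "$S"
```

```text
t: 10.75
tool_rot: [0.999, 0.04, 0.002, -0.0]
force: [2.2, 1.3, 3.8]
gripper_force: 50.3
1.6546016300274937 [ 0.24718673 -0.19884904  0.01661474]
tool_rot: [1.0, 0.017, 0.002, 0.0]
force: [2.0, 2.3, 3.7]
gripper_force: 50.3
1.70263772393183 [ 0.41399466 -0.31136534  1.056349  ]
tool_rot: [1.0, -0.011, 0.0, 0.0]
force: [0.1, 2.8, 7.4]
gripper_force: 50.7
1.7568527156514324 [0.41182514 0.06023443 0.67437495]
```

The moment rose to 1.06 N·m, so the cap is on the stop, and the angle agrees with the 3.07 estimate. I'll hold briefly, then back off 90°.

```bash
python3 -m jog '{"linear":[[0,0,0],[0,0,0],[0,0,0.2],[0,0,0.2],[0,0,0.2],[0,0,0.2],[0,0,0.2],[0,0,0.2],[0,0,0.2],[0,0,0.2],[0,0,0.2],[0,0,0.2]],"turn":[0,0,1,1,1,1,1,1,1,1,1,1]}'
python3 -m jog '{"linear":[[0,0,0.2],[0,0,0.2],[0,0,0.2],[0,0,0.2],[0,0,0.2],[0,0,0.2],[0,0,0.2],[0,0,0.2],[0,0,0],[0,0,0]],"turn":[1,1,1,1,1,1,1,1,0.4,0]}'
python3 - <<'E'
from h import *
s=sense();print(s['q'],s['ft_torque'])
c=get_calibration("wrist");print(np.round(c["world_to_cam"],3).tolist())
w=snapshot("wrist")
im=np.hstack([cv2.resize(snapshot("scene")[190:250,350:410],(400,400),interpolation=2),cv2.resize(snapshot("side")[250:310,240:300],(400,400),interpolation=2)])
cv2.imwrite("pics/t2.png",im[...,::-1])
cv2.imwrite("pics/w2.png",w[...,::-1])
E
```

```text
t: 12.75
tcp_pos: [0.537, 0.201, 0.2691]
tool_rot: [0.911, 0.412, 0.0, 0.0]
force: [-0.0, 0.7, 7.1]
finger_gap: 0.503
gripper_force: 50.6
t: 14.0
tcp_pos: [0.5373, 0.2008, 0.2708]
tool_rot: [0.703, 0.711, 0.001, 0.001]
force: [0.8, -0.3, 7.5]
finger_gap: 0.504
gripper_force: 50.7
[ 1.63071714e-01  6.44404113e-01  1.67488491e+00 -5.34594835e-04
  8.20727060e-01  1.52958287e-01] [-0.1452101  -0.09135579  0.07683266]
[[1.0, 0.011, 0.0, -0.54], [0.01, -0.965, 0.26, 0.188], [0.003, -0.26, -0.966, 0.299], [0.0, 0.0, 0.0, 1.0]]
```

View pics/t2.png

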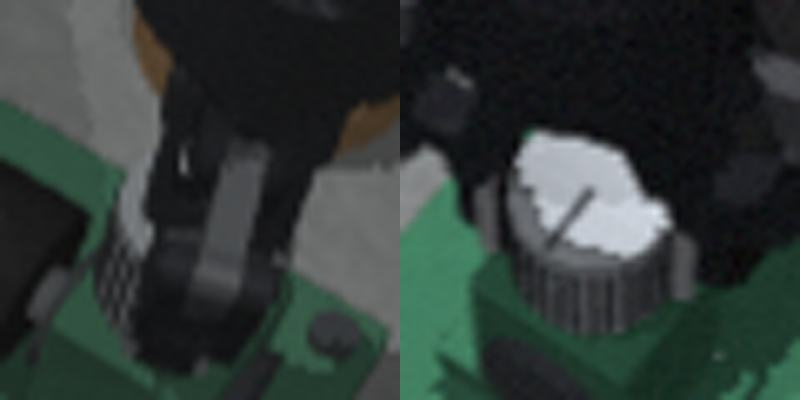

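View pics/w2.png

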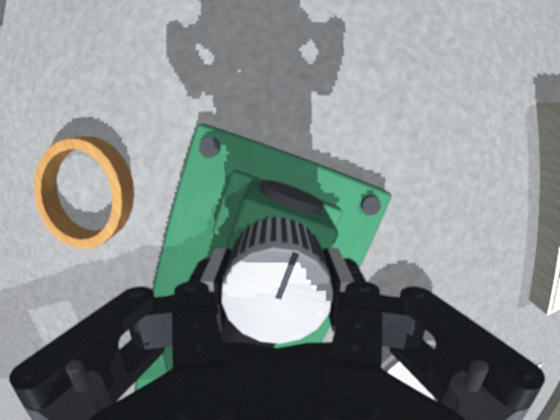

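In the wrist view the index line runs from (278,298) to (295,254). In the side crop it runs from (590,190) to (548,248). I'll convert both to angles.

Run:
```python
from h import *
z=.1318
l=plane("side",240+148/6.667,250+248/6.667,z)-plane("side",240+190/6.667,250+190/6.667,z)
print("side",np.degrees(np.arctan2(l[1],l[0]))+19.2)
c=get_calibration("wrist");M=np.array(c["world_to_cam"]);R=M[:3,:3];o=-R.T@M[:3,3]
def w(u,v):
    a=np.array([u-c["cx"],v-c["cy"]]);r=np.hypot(*a);t=r/c["fx"];d=R.T@np.r_[a/r*np.sin(t),np.cos(t)];return o+d*(z-o[2])/d[2]
l=w(295,254)-w(278,298);print("wrist",np.degrees(np.arctan2(l[1],l[0]))+19.2,np.linalg.norm(l))
```

```text
side 92.69455631560477
wrist 91.47030416773137 0.019420497765048603
```

```bash
python3 -m jog '{"linear":[[0,0,0],[0,0,0],[0,0,0],[0,0,0]],"turn":[0,0,0,0]}'; python3 -c "
from station import *
print(sign_off())"
```

```text
t: 14.65
tcp_pos: [0.5373, 0.2009, 0.2708]
tool_rot: [0.703, 0.711, 0.001, 0.001]
force: [0.9, -0.7, 6.7]
finger_gap: 0.502
gripper_force: 50.7
the job is handed in; nothing more can be done
None
```

I screwed the raised cap down to its stop, backed it off about 92° by the two camera views (target 90°, ±15°), and handed the job in at 14.65 s with the cap still gripped at about 50 N; no verdict came back.

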